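Ring the opened dropper bottle and show its label to the camera

ROBOT

A 6-joint arm with a two-finger parallel gripper is mounted at the origin on a cart in front of the work surface, level with it; the furniture and walls round the work are solid. World frame = base frame: x ahead of the robot, y to its left, z up, the work surface at z = 0. Lengths are in m, angles in degrees, forces in N, time in s.
With the tool pointing down it reaches from about 0.4 to 0.825 m from the base axis. Payload 7 kg.
Tool frame: the origin (TCP) lies midway between the tips of the shut fingers; the grasp point (between the pads) lies r.tcp_to_grasp behind it (r.tcp_to_grasp is the distance from the TCP to the grasp point, in m); x points along the fingers, y is the direction in which the jaws open and shut, and the axes are right-handed (so a half turn about x gives the same grasp; the last joint's range is limited). The gripper opens to 88 mm and grips with 3 to 60 N. Pads are 19 mm wide; open, the fingers measure 130 mm over their backs; the gripper's body (78 mm by 193 mm) begins 47 mm behind the grasp point.
Start: joints at [-57.118, 20.546, 0.682, 0, -70.136, -16.507], TCP at [0.19, -0.648, 0.227] pointing down, gripper open.
Joint ranges: [-176.03, 176.03], [-82.01, 121.73], [-58.28, 71.71], [-173.87, 95.51], [-174.79, -0.11], [-173.66, 173.66]. Speed limits (degrees/s): [136.94, 136.94, 172.46, 180, 180, 180].

INTERFACE

Orientations are given as [roll, pitch, yaw] about the fixed x, y, z axes, in that order (R = Rz(yaw) Ry(pitch) Rx(roll)).
In Python, from plant import r gives the robot as it stands.
- The arm moves only by the tool carry_out, never from a script. Its argument "moves" is a list of rows, each a list of 7 numbers: the shift along the world's x, y, z in mm, then the turn, a rotation vector about the world's x, y, z in rad, then the opening in per cent of the stroke, from 0 (shut) to 100 (fully open). In form: [[x, y, z, wx, wy, wz, claw], ...]. A call has 1 to 5 rows; each row is the pose to reach, as a shift and turn from the pose commanded when the call began; what a row does not reach only later rows make up. A row lasts 1/10 s, in which the tool goes at most 50 mm and 8.59 degrees, less where a joint would pass 70% of its speed; a pose out of reach is approached as far as the arm can. A call with a gripper value outside its range is refused whole. The fingers move at their own pace and stop on an object; "squeeze" is the grip in N (left out, the last holds). Time passes only in rows, so rows that repeat a pose let the fingers close. It gives the time, the measured TCP pose, the force and the opening at its end, in the units of the state.
- r.get_state(): the state, without advancing time (a new reading comes with each control period).
- r.capture(name): name is "scene" or "top" or "wrist"; returns the picture (400x640x3 uint8, blue, green, red); there is no depth.
- r.camera_params(name): a dict with "K" (3x3 intrinsics, pixels), "rvec" (rotation vector, rad) and "tvec" (3), from world to camera coordinates, as OpenCV has them. Camera axes: x right, y down, z forward; pixel columns grow to the right and rows downward; lengths in m; the calibration is good to about 2 mm. The wrist camera is an equidistant fisheye: a pixel r from the principal point sees the ray r / f radians off the axis. A picture is of the moment at which its call begins: read the wrist's pose just before it. camera_params takes no time and is no camera call; for the wrist camera it gives the pose at the moment of the call.
- r.close_job(): hands the job in, once; it reports no verdict.
The state is a dict: "time_s": time; "joints": joint angles; "qd": joint speeds; "joint_torque": joint torques, N m; "tcp_pos": TCP position; "eef_rot": TCP orientation; "contact_force": force on the tool from outside, world axes, zero at the start; "moment": the same for the moment, N m; "gripper_width": finger opening in m.
Only numpy, scipy, OpenCV 4.12 (cv2) and the standard library are available. Lean on these libraries where they do the work, as an engineer would, in place of code of your own. Each camera call takes 0.05 s, during which the arm holds its last target. There are 200 camera calls.

TASK

Slip the white neck ring over the top of the brown dropper bottle that stands in the rack, all the way down until it rests on the bottle's shoulder, and let go of it. Then lift the bottle out of the rack with the ring still on it and show it to the camera on the stand: in the middle of the camera's view, about 12 cm in front of the lens, the orange-fruit picture on its label facing straight into the lens, the bottle leaned to stand square to the camera's downward line of sight. Finish while holding it still there, clear of the camera and the rack; keep the bottle cap-up throughout and leave all the other things where they are.

Things in the scene. Friction and masses are not known exactly. Their poses are not given: they have to be found in the camera images.
- bottle_centre (a point): centre (51 mm above the underside) of the brown dropper bottle, 102 mm tall, ~70 g: round body 33 mm wide up to 56 mm, shoulder, black cap 23.5 mm wide from 62 to 77 mm, rubber bulb 13 mm wide. z: towards the bulb; the label's fruit picture is on the -x side. Stands loose in a rack well, underside 6 mm above the desk. A ring on the shoulder has its centre 14.5 mm above this point.
- ring_centre (a point): centre (4 mm above its underside) of the loose plain white plastic neck ring lying flat on the desk: outer diameter 32 mm, bore 27 mm, height 8 mm; z is its axis.
- rack_top (a point): centre of the top face of the fixed white bottle rack, 62 mm (x) by 206 mm (y), 26 mm high, with three equal wells in a row along y, 70 mm apart, the middle one at the centre: 36 mm wide, 20 mm deep. The dropper bottle stands in one, a small vial in each other; which is which varies.
- camera_head: small grey camera fixed on a stand (column 0.2 m tall). Origin: centre of the lens front, 235 mm above the desk. It looks along its own -x axis, which points 20 degrees below level; y is level; z is the up direction of its picture (20 degrees off vertical). Lens barrel 38 mm wide; housing behind it 50 x 62 x 46 mm.
- camera_stand: the camera's fixed stand, round foot 104 mm wide; origin at the centre of the underside of the foot.
- vial_left: empty glass vial, 16 mm wide and 35 mm tall, in a well of the rack; origin at its underside. Leave alone.
- vial_right: a second such vial, in another well; origin at its underside. Leave alone.
- cotton_tub_1: white tub of cotton wool, 80 mm wide, 160 mm tall, at the back; origin at its underside. Leave alone.
- logger: flat cream temperature logger, 52 x 82 x 17 mm; origin at its underside. Leave alone.
- felt_marker: black felt marker, 16 x 130 x 17 mm, lying; origin at its underside. Leave alone.
- shears: blue-handled scissors, 87 x 199 x 9 mm, lying; origin at their underside. Leave alone.
- tablets: silver tablet strip, 42 x 95 x 5 mm, lying; origin at its underside. Leave alone.

How it is judged (in metres and radians):
On the way, in this order (a step that is already met when the one before it is completed fails the run):
1. the ring rests on the bottle's shoulder (its centre within 5 mm of its seat in each direction), let go, while the bottle still stands upright in its well (x of ring_centre in the frame of bottle_centre between -0.005 and 0.005 m and y of ring_centre in the frame of bottle_centre between -0.005 and 0.005 m and z of ring_centre in the frame of bottle_centre between 0.0095 and 0.0195 m and contact force between the fingers and neck_ring below 0.1 N and height (world z) of bottle_centre below 0.062 m and angle between bottle_centre's own z axis and vertical below 0.1 rad), for 0.2 s.
2. the bottle, gripped by the fingers, is lifted clear of the rack with the ring on it (x of ring_centre in the frame of bottle_centre between -0.005 and 0.005 m and y of ring_centre in the frame of bottle_centre between -0.005 and 0.005 m and z of ring_centre in the frame of bottle_centre between 0.0095 and 0.0195 m and height (world z) of bottle_centre above 0.12 m and contact force between the fingers and bottle above 0.5 N), for 0.2 s.
At the end, for the whole second after the job is handed in: fingers hold the bottle still in the air, off rack and camera, ring on its shoulder (5 mm); bottle centre 90 to 150 mm before the lens, within 25 mm of its line of sight sideways and up-down; picture faces the lens within 20 degrees; long axis, bulb up, within 11 degrees of the camera's up (all of step 2 and x of bottle_centre in the frame of camera_head between -0.15 and -0.09 m and y of bottle_centre in the frame of camera_head between -0.025 and 0.025 m and z of bottle_centre in the frame of camera_head between -0.025 and 0.025 m and x of camera_head in the frame of bottle_centre below -0.08 m and angle between the x axis of bottle_centre and the x axis of camera_head, either way round below 0.35 rad and angle between the z axis of bottle_centre and the z axis of camera_head, either way round below 0.2 rad and angle between bottle_centre's own z axis and vertical below 0.9 rad and contact force between bottle and rack below 0.1 N and contact force between each of bottle, the fingers, the arm and camera_stand below 0.1 N and linear speed of bottle below 0.02 m/s and angular speed of bottle below 0.2 rad/s); the arm keeps its last pose, push and grip.
It fails at once if another thing on the desk or in the rack is moved by more than 25 mm (distance of any of vial_left, vial_right, cotton_tub_1, logger, felt_marker, shears, tablets from where it was at the start of the episode above 0.025 m).
It fails at once if the bottle is tipped more than 50 degrees from upright (angle between bottle_centre's own z axis and vertical above 0.88 rad).
It also fails if it takes over 62 s, if anything falls off the work surface, if the arm or the gripper's body presses on something with over 40 N, if the wrist force passes 120 N, or if a joint passes its speed limit or range.

## Working session

There is one attempt and no reset: what is moved stays moved. The work goes in short steps, Python scripts to look and compute and a tool call to move; the robot and the scene stay as the last step left them, time stands still between calls to the robot, and variables do not carry over. Pictures are saved under pics/ and viewed, about 8 in all and at most 12, crops included, and the job is handed in when it is done.

Besides the shell and the picture viewer there is one more tool, called after "Call:" by a JSON object that holds its "fn" and its "kwargs", one argument or row to a line. carry_out: Moves the arm, as the interface text tells. Its arguments: {"type":"object","properties":{"moves":{"type":"array"},"squeeze":{"type":"number"}},"required":["moves"]}

```bash
ls; mkdir -p pics; python3 - <<'E'
from plant import r
import cv2,numpy as np
print(r.get_state(), r.tcp_to_grasp)
for n in ["scene","top","wrist"]:
    p=r.camera_params(n); im=r.capture(n); cv2.imwrite(f"pics/{n}0.png",im)
    R=cv2.Rodrigues(np.array(p["rvec"]))[0]; print(n,np.array(p["K"]).tolist(),(-R.T@np.ravel(p["tvec"])).round(3),R.round(3).tolist())
a=cv2.imread("pics/scene0.png");b=cv2.imread("pics/top0.png")
cv2.imwrite("pics/st.png",np.vstack([a,b])[:, :])
E
```

```text
pics
{'time_s': 0.0, 'joints': array([-5.71201348e+01,  2.05918917e+01,  6.33259774e-01, -1.92036460e-02,
       -7.01345475e+01, -1.65064443e+01]), 'qd': array([ 0.03493054, -0.03630497,  0.02436616,  0.06711402, -0.05417618,
        0.03772707]), 'joint_torque': array([ 2.48864953e-04, -5.82727039e+01,  2.93069834e+01,  6.99713454e+00,
        7.24869737e-03, -1.43083153e-04]), 'tcp_pos': array([ 0.19010848, -0.64717133,  0.2256165 ]), 'eef_rot': array([ 95.54329413,  89.90508731, 111.9101747 ]), 'contact_force': array([ 0.3442172 , -0.43288688,  0.04534156]), 'moment': array([ 0.04880299, -0.03348753,  0.01947324]), 'gripper_width': 0.0878928918831353} 0.0188
scene [[372.97444190931117, 0.0, 319.25415339675635], [0.0, 372.97444190931117, 205.8932662440251], [0.0, 0.0, 1.0]] [0.249 0.383 0.826] [[-0.847, -0.53, -0.019], [-0.369, 0.615, -0.697], [0.382, -0.584, -0.717]]
top [[375.9817584870923, 0.0, 320.35241075582746], [0.0, 375.9817584870923, 195.00670011015436], [0.0, 0.0, 1.0]] [ 0.456 -0.132  1.199] [[0.014, -1.0, 0.02], [-0.991, -0.016, -0.131], [0.132, -0.018, -0.991]]
wrist [[309.70691628693146, 0.0, 321.6685782939968], [0.0, 309.70691628693146, 197.68276903911442], [0.0, 0.0, 1.0]] [ 0.119 -0.669  0.384] [[-0.281, 0.96, 0.002], [0.923, 0.269, 0.276], [0.264, 0.079, -0.961]]
```

View pics/scene0.png

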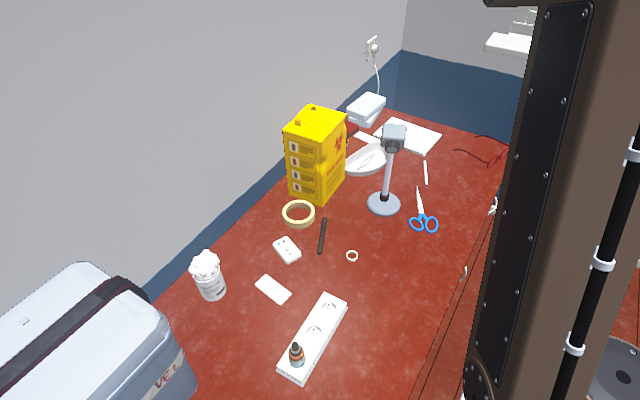

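View pics/top0.png

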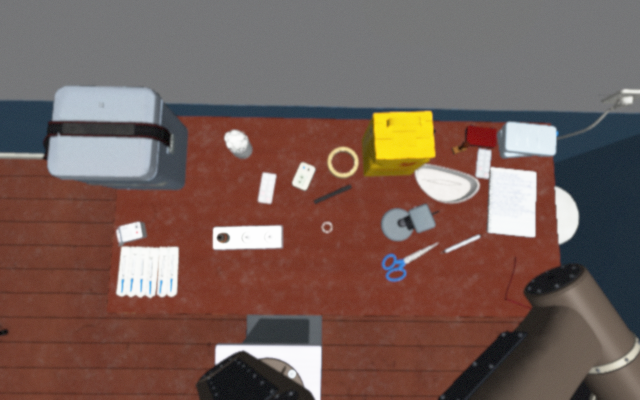

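Scene: bottle at about (297,353) in the rack's near well, ring at (352,256), camera on its stand at about (393,140). Top: rack (248,237), bottle (223,238), ring (327,227), stand foot (397,225), camera head (422,218).

```bash
cat > h.py <<'E'
from plant import r
import cv2,numpy as np
from scipy.spatial.transform import Rotation as Ro
def ray(n,px,p=None):
    p=p or r.camera_params(n); K=np.array(p["K"]); R=cv2.Rodrigues(np.array(p["rvec"]))[0]; t=np.ravel(p["tvec"])
    u=np.array([(px[0]-K[0,2])/K[0,0],(px[1]-K[1,2])/K[1,1]])
    if n=="wrist":
        th=np.hypot(*u); d=np.r_[u/th*np.sin(th) if th>0 else u,np.cos(th)]
    else: d=np.r_[u,1]
    d=R.T@d; return -R.T@t,d/np.linalg.norm(d)
def onz(n,px,z,p=None):
    c,d=ray(n,px,p); return c+d*(z-c[2])/d[2]
def proj(n,P,p=None):
    p=p or r.camera_params(n); K=np.array(p["K"]); R=cv2.Rodrigues(np.array(p["rvec"]))[0]; t=np.ravel(p["tvec"])
    q=R@np.array(P)+t
    if n=="wrist":
        th=np.arctan2(np.hypot(q[0],q[1]),q[2]); s=th/np.hypot(q[0],q[1]); u=q[:2]*s
    else: u=q[:2]/q[2]
    return u*K[0,0]+K[:2,2]
def tri(pairs):
    A=np.zeros((3,3));b=np.zeros(3)
    for n,px,p in pairs:
        c,d=ray(n,px,p);M=np.eye(3)-np.outer(d,d);A+=M;b+=M@c
    return np.linalg.solve(A,b)
E
python3 - <<'E'
from h import *
f=lambda l,v:print(l,np.round(v,3))
f("ring",onz("top",(327,227.3),.008)); f("ring s",onz("scene",(352,256),.008))
f("rack",onz("top",(248,237.5),.026))
for q in [(213,227),(283,226),(283,249),(213,250)]: f("rk",onz("top",q,.026))
f("bot",onz("top",(223,238),.085)); f("bot s",onz("scene",(296,346),.105))
f("foot",onz("top",(397,225),.0)); f("foot s",onz("scene",(384,204),.01))
f("head",tri([("top",(422,219),None),("scene",(395,137),None)]))
for q in [(370,112),(412,176),(300,120)]: f("yel",onz("top",q,.2))
a=cv2.imread("pics/scene0.png")[90:240,340:480];b=cv2.imread("pics/top0.png")[190:265,370:490]
c=cv2.imread("pics/scene0.png")[280:400,250:370]
R=lambda i,w,h:cv2.resize(i,(w,h),interpolation=cv2.INTER_CUBIC)
cv2.imwrite("pics/c1.png",np.hstack([R(a,400,428),R(c,400,428)]))
cv2.imwrite("pics/c1.png",R(np.hstack([R(a,360,386),R(b,440,386)]),800,386))
E
```

```text
ring [ 0.511 -0.176  0.008]
ring s [ 0.509 -0.169  0.008]
rack [0.476 0.069 0.026]
rk [0.506 0.178 0.026]
rk [ 0.513 -0.038  0.026]
rk [ 0.442 -0.04   0.026]
rk [0.436 0.175 0.026]
bot [0.472 0.132 0.085]
bot s [0.467 0.147 0.105]
foot [ 0.522 -0.4    0.   ]
foot s [ 0.518 -0.391  0.01 ]
head [ 0.524 -0.41   0.243]
yel [ 0.823 -0.284  0.2  ]
yel [ 0.645 -0.397  0.2  ]
yel [ 0.796 -0.091  0.2  ]
```

View pics/c1.png

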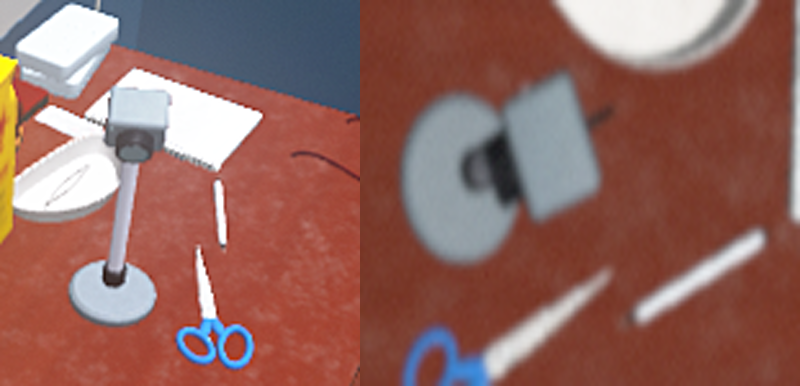

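Crop: the lens points left and down in the top picture (about +y, slightly −x); lens front at about (392.5,147) in scene and (401,223) in top. I'll move towards the ring for a close view, going round and above the camera.

Call:
{"fn": "carry_out", "kwargs": {
  "moves": [
    [0,0,45,0,0,0,100],
    [10,40,85,0,0,0,100],
    [25,85,100,0,0,0,100],
    [40,130,105,0,0,0,100],
    [55,178,105,0,0,0,100]
  ]
}}

```text
time_s: 0.65
tcp_pos: [0.2444, -0.4725, 0.3325]
eef_rot: [-63.6, 89.9, -47.3]
contact_force: [2.3, -0.1, 0.1]
gripper_width: 0.0875
```

Call:
{"fn": "carry_out", "kwargs": {
  "moves": [
    [16,46,0,0,0,0,100],
    [32,93,0,0,0,0,100],
    [48,140,0,0,0,0,100],
    [64,186,0,0,0,0,100],
    [80,232,0,0,0,0,100]
  ]
}}

```text
time_s: 1.15
tcp_pos: [0.3239, -0.2399, 0.3316]
eef_rot: [-13.1, 90.0, 3.2]
contact_force: [1.2, -0.5, -0.5]
gripper_width: 0.0875
```

Call:
{"fn": "carry_out", "kwargs": {
  "moves": [
    [20,40,0,0,0,0,100],
    [40,80,0,0,0,0,100],
    [80,100,-20,0,0,0,100],
    [90,110,-40,0,0,0,100],
    [90,110,-40,0,0,0,100]
  ]
}}

```text
time_s: 1.65
tcp_pos: [0.4137, -0.13, 0.2886]
eef_rot: [159.5, 89.7, 176.0]
contact_force: [0.1, -1.3, 0.0]
gripper_width: 0.0874
```

```bash
python3 - <<'E'
from h import *
s=r.get_state(); print(s["time_s"],s["tcp_pos"],s["joints"].round(1)); R=Ro.from_euler("xyz",s["eef_rot"],degrees=True).as_matrix();print(R.round(3))
im=r.capture("wrist"); cv2.imwrite("pics/w1.png",im)
print("ring",proj("wrist",(.511,-.174,.008)),"bot",proj("wrist",(.47,.14,.1)))
c=cv2.imread("pics/scene0.png")[330:380,270:330]
f=lambda l,v:print(l,np.round(v,3))
f("lens",tri([("top",(401.4,223.4),None),("scene",(392.5,147.2),None)]))
f("lens top",onz("top",(401.4,223.4),.235));f("lens sc",onz("scene",(392.5,147.2),.235))
b=cv2.resize(c,(480,400),interpolation=cv2.INTER_CUBIC)
cv2.imwrite("pics/v1.png",cv2.resize(np.hstack([im,b]),(800,286)) if 0 else np.hstack([cv2.resize(im,(512,320)),cv2.resize(b,(288,320))]))
E
```

```text
1.65 [ 0.41372786 -0.13003719  0.28855504] [  8.7  -5.1 -21.5  -0.1 -73.9 -82.2]
[[-0.005 -0.284  0.959]
 [ 0.     0.959  0.284]
 [-1.     0.002 -0.005]]
ring [276.22824083 217.01929282] bot [491.53420091 268.53041608]
lens [ 0.51  -0.356  0.25 ]
lens top [ 0.514 -0.358  0.235]
lens sc [ 0.513 -0.377  0.235]
```

View pics/v1.png

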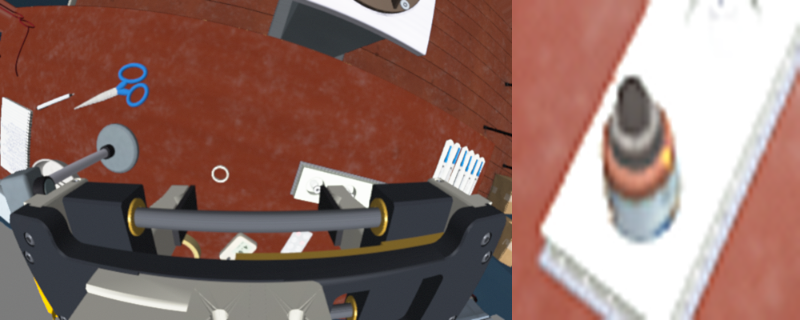

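Wrist picture: ring at about (275,217) full-scale, just where predicted; camera foot at (147,185); the bottle is hidden behind the gripper's right side. The scene crop shows the bottle's fruit on the right, roughly towards the robot (−x). Now measure the ring precisely.

```bash
python3 - <<'E'
from h import *
im=cv2.imread("pics/w1.png"); x0,y0=255,197
c=im[y0:y0+40,x0:x0+40]; m=((c.min(2)>120)).astype(np.uint8)
cs,_=cv2.findContours(m,cv2.RETR_EXTERNAL,cv2.CHAIN_APPROX_NONE); k=max(cs,key=cv2.contourArea)
e=cv2.fitEllipse(k); print(e, cv2.contourArea(k)); px=(e[0][0]+x0,e[0][1]+y0)
print(px,onz("wrist",px,.006))
print("foot", onz("wrist",(147,185),.01))
E
```

```text
((19.729543685913086, 20.162565231323242), (20.396739959716797, 21.406415939331055), 115.78523254394531) 341.5
(274.7295436859131, 217.16256523132324) [ 0.51265829 -0.1762647   0.006     ]
foot [ 0.52135681 -0.3955431   0.01      ]
```

Call:
{"fn": "carry_out", "kwargs": {
  "moves": [
    [40,-19,-20,0,0,0,100],
    [80,-37,-50,0,0,0,100],
    [99,-46,-95,0,0,0,100],
    [99,-46,-140,0,0,0,100],
    [99,-46,-185,0,0,0,100]
  ]
}}

```text
time_s: 2.2
tcp_pos: [0.5133, -0.179, 0.1055]
eef_rot: [-30.6, 89.9, -14.3]
contact_force: [1.5, 0.2, -0.0]
gripper_width: 0.0878
```

Call:
{"fn": "carry_out", "kwargs": {
  "moves": [
    [0,0,-20,0,0,0,100],
    [0,0,-40,0,0,0,70],
    [0,0,-40,0,0,0,70]
  ]
}}

```text
time_s: 2.5
tcp_pos: [0.5112, -0.1784, 0.0649]
eef_rot: [162.0, 89.8, 178.3]
contact_force: [-1.3, -0.7, 0.4]
gripper_width: 0.0767
```

```bash
python3 - <<'E'
from h import *
s=r.get_state(); print(s["tcp_pos"],s["eef_rot"],s["contact_force"],s["gripper_width"])
p=r.camera_params("wrist");im=r.capture("wrist"); cv2.imwrite("pics/w2.png",im)
u=proj("wrist",(.5127,-.1763,.006)); print(u)
x0,y0=int(u[0])-60,int(u[1])-60
c=im[y0:y0+120,x0:x0+120]; cv2.imwrite("pics/w2c.png",cv2.resize(c,(480,480)))
E
```

```text
[ 0.51121381 -0.17841647  0.06490268] [162.02916644  89.77465077 178.32526799] [-1.31903182 -0.72876376  0.38686598] 0.07669383190828671
[324.46712692 214.21602428]
```

View pics/w2c.png

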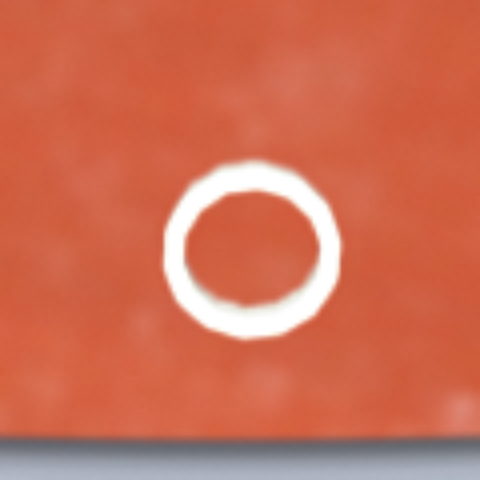

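The ring's centre is at about (327,216) full-scale, clear between the fingers; a final correction follows.

```bash
python3 - <<'E'
from h import *
im=cv2.imread("pics/w2.png");x0,y0=264,154
c=im[y0:y0+105,x0:x0+120]; m=(c.min(2)>150).astype(np.uint8)
cs,h=cv2.findContours(m,cv2.RETR_CCOMP,cv2.CHAIN_APPROX_NONE)
for k in cs:
    if len(k)>40:
        e=cv2.fitEllipse(k); px=(e[0][0]+x0,e[0][1]+y0); print(e,px,onz("wrist",px,.006),onz("wrist",px,.008))
s=r.get_state();print(s["tcp_pos"]);print(onz("wrist",proj("wrist",s["tcp_pos"]),.006))
E
```

```text
((62.48454666137695, 62.202430725097656), (43.444061279296875, 43.66636657714844), 46.7539176940918) (326.48454666137695, 216.20243072509766) [ 0.5137859  -0.17440821  0.006     ] [ 0.51312091 -0.174638    0.008     ]
((62.383201599121094, 61.6962776184082), (29.619091033935547, 34.5174560546875), 86.88496398925781) (326.3832015991211, 215.6962776184082) [ 0.51342265 -0.17459501  0.006     ] [ 0.51276098 -0.17482308  0.008     ]
[ 0.51238257 -0.17845771  0.06654644]
[ 0.53969381 -0.17038709  0.006     ]
```

Call:
{"fn": "carry_out", "kwargs": {
  "moves": [
    [1.5,3,-30,0,0,0,70],
    [1.5,3,-52,0,0,0,70],
    [1.5,3,-62,0,0,0,70],
    [1.5,3,-62,0,0,0,70]
  ]
}}

```text
time_s: 2.95
tcp_pos: [0.5145, -0.175, 0.0048]
eef_rot: [-177.6, 90.0, -161.2]
contact_force: [-0.0, 0.4, 0.6]
gripper_width: 0.0615
```

Call:
{"fn": "carry_out", "kwargs": {
  "moves": [
    [0,0,0,0,0,0,20],
    [0,0,0,0,0,0,20],
    [0,0,0,0,0,0,20],
    [0,0,0,0,0,0,20],
    [0,0,0,0,0,0,20]
  ],
  "squeeze": 8
}}

```text
time_s: 3.45
tcp_pos: [0.5148, -0.1747, 0.005]
eef_rot: [-19.2, 90.0, -2.8]
contact_force: [-0.5, 0.4, 3.7]
gripper_width: 0.0303
```

Call:
{"fn": "carry_out", "kwargs": {
  "moves": [
    [0,0,0,0,0,0,20],
    [0,0,0,0,0,0,20],
    [0,0,0,0,0,0,20]
  ]
}}

```text
time_s: 3.75
tcp_pos: [0.5148, -0.1747, 0.005]
eef_rot: [-28.7, 90.0, -12.3]
contact_force: [-1.1, 1.2, 5.9]
gripper_width: 0.0301
```

Call:
{"fn": "carry_out", "kwargs": {
  "moves": [
    [0,0,5,0,0,0,20],
    [0,0,45,0,0,0,20],
    [0,0,90,0,0,0,20],
    [0,0,135,0,0,0,20],
    [0,0,135,0,0,0,20]
  ]
}}

```text
time_s: 4.25
tcp_pos: [0.5182, -0.1752, 0.1462]
eef_rot: [-23.6, 89.4, -7.1]
contact_force: [0.4, -0.5, -0.1]
gripper_width: 0.0306
```

```bash
python3 - <<'E'
from h import *
s=r.get_state(); print(s["tcp_pos"],s["contact_force"],s["gripper_width"])
im=r.capture("wrist"); cv2.imwrite("pics/w3.png",im)
u=proj("wrist",s["tcp_pos"]); print(u)
x0,y0=int(u[0])-60,int(u[1])-60
cv2.imwrite("pics/w3c.png",cv2.resize(im[y0:y0+120,x0:x0+120],(480,480)))
E
```

```text
[ 0.51817213 -0.17515886  0.14618901] [ 0.4040776  -0.53098178 -0.08001218] 0.030630625643609324
[320.39073564 252.5190255 ]
```

View pics/w3c.png

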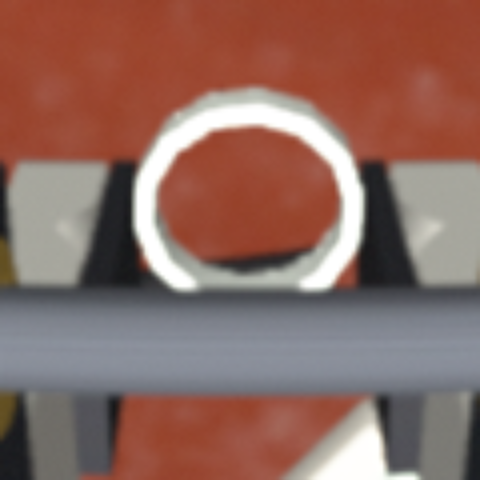

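The ring is held between the pads near the tips (crop centre ≈ (250,200)). Now compute its offset from the TCP.

```bash
python3 - <<'E'
from h import *
s=r.get_state();T=s["tcp_pos"];R=Ro.from_euler("xyz",s["eef_rot"],degrees=True).as_matrix();print(T,R.round(3).tolist())
p=r.camera_params("wrist");print("cam",ray("wrist",(320,200),p)[0])
def circ(c,n,rad): 
    a=np.linspace(0,2*np.pi,24,endpoint=False); n=n/np.linalg.norm(n)
    e=np.cross(n,[0,1,0]);e/=np.linalg.norm(e);f=np.cross(n,e)
    return np.array([proj("wrist",c+rad*(np.cos(t)*e+np.sin(t)*f),p) for t in a])
im=cv2.imread("pics/w3.png");x0,y0=260,192
c=im[y0:y0+72,x0:x0+120]; m=(c.min(2)>215).astype(np.uint8);m[:,:32]=0;m[:,93:]=0;m[70:]=0
k=np.argwhere(m)[:,::-1]
# inner ellipse of white (bore top): red hole
hole=((c[:,:,2].astype(int)-c[:,:,0]>60)).astype(np.uint8)
n,l,st,ce=cv2.connectedComponentsWithStats(hole)
print(st[1:],ce[1:]+[x0,y0])
for dz in(.002,.004):
  px=(322.3,242);print(dz,onz("wrist",px,T[2]+dz)-T)
for off in [0,-.004,-.008]:
  q=T+[off,0,.003]; o=circ(q,np.array([0,0,1.]),.016)-[x0,y0]; print(off,"outer x",o[:,0].min()*4,o[:,0].max()*4,"y",o[:,1].min()*4,o[:,1].max()*4)
E
```

```text
[ 0.51650091 -0.1747594   0.14316934] [[0.007, -0.282, 0.959], [-0.0, 0.959, 0.282], [-1.0, -0.002, 0.006]]
cam [ 0.4439478  -0.19590657  0.30050018]
[[   0    0  120   44 4102]
 [  40   32   45   33 1179]
 [   0   61    3    9   18]
 [  35   65    2    2    3]
 [  84   65    5    7   21]] [[318.9719649  209.41662604]
 [321.63358779 240.24173028]
 [260.61111111 257.77777778]
 [295.66666667 257.33333333]
 [346.52380952 260.47619048]]
0.002 [-0.00435983 -0.00106693  0.002     ]
0.004 [-0.00523787 -0.00132548  0.004     ]
0 outer x 132.10053655530623 363.1676935137589 y 124.68342280804859 331.67511016948515
-0.004 outer x 139.2682251463243 372.29531818961027 y 97.64472437183167 308.63764628026183
-0.008 outer x 146.59586782156293 381.5307052443293 y 70.17255970913789 285.09534718575264
```

Ring centre lies about 2–4 mm on the base side of the TCP. Next I carry it to the bottle and tilt the tool for an oblique view of the label from the base side.

Call:
{"fn": "carry_out", "kwargs": {
  "moves": [
    [0,25,35,0,0,-0.06,20],
    [-10,62,65,0,0,-0.12,20],
    [-20,107,75,0,0,-0.18,20],
    [-30,154,80,0,0,-0.24,20],
    [-42,200,85,0,0,-0.288,20]
  ]
}}

```text
time_s: 4.8
tcp_pos: [0.4714, 0.0267, 0.2242]
eef_rot: [178.1, 90.0, 177.8]
contact_force: [1.1, 0.8, -0.6]
gripper_width: 0.0301
```

Call:
{"fn": "carry_out", "kwargs": {
  "moves": [
    [-10,40,10,0,-0.12,0,20],
    [-20,75,20,0,-0.24,0,20],
    [-32,103,25,0,-0.36,0,20],
    [-32,103,25,0,-0.48,0,20],
    [-32,103,25,0,-0.6,0,20]
  ]
}}

```text
time_s: 5.3
tcp_pos: [0.4506, 0.1181, 0.2601]
eef_rot: [0.7, 57.8, 2.3]
contact_force: [-73.2, -41.4, -165.5]
gripper_width: 0.0306
```

Call:
{"fn": "carry_out", "kwargs": {
  "moves": [
    [0,0,0,0,0,0,20],
    [0,0,0,0,0,0,20]
  ]
}}

```text
time_s: 5.5
tcp_pos: [0.4509, 0.1133, 0.2591]
eef_rot: [0.7, 58.0, 1.7]
contact_force: [-2.1, -2.9, -6.1]
gripper_width: 0.0306
```

```bash
python3 - <<'E'
from h import *
s=r.get_state(); print(s["time_s"],s["tcp_pos"],s["contact_force"],s["gripper_width"],s["joints"].round(1))
im=r.capture("wrist"); cv2.imwrite("pics/w4.png",im)
for z in(.006,.108): print(proj("wrist",(.472,.139,z)))
u=proj("wrist",(.472,.139,.05)).astype(int); x0,y0=max(u[0]-100,0),max(u[1]-75,0);print(x0,y0)
cv2.imwrite("pics/w4c.png",cv2.resize(im[y0:y0+150,x0:x0+200],(800,600),interpolation=cv2.INTER_CUBIC))
E
```

```text
5.5 [0.45091111 0.11331873 0.25906227] [-2.14668879 -2.87397117 -6.12089167] 0.030644660159251224 [  55.   -20.7  -58.3   41.5  -39.9 -173.6]
[341.8308747   78.73428725]
[348.04924616 125.29790027]
244 20
```

View pics/w4c.png

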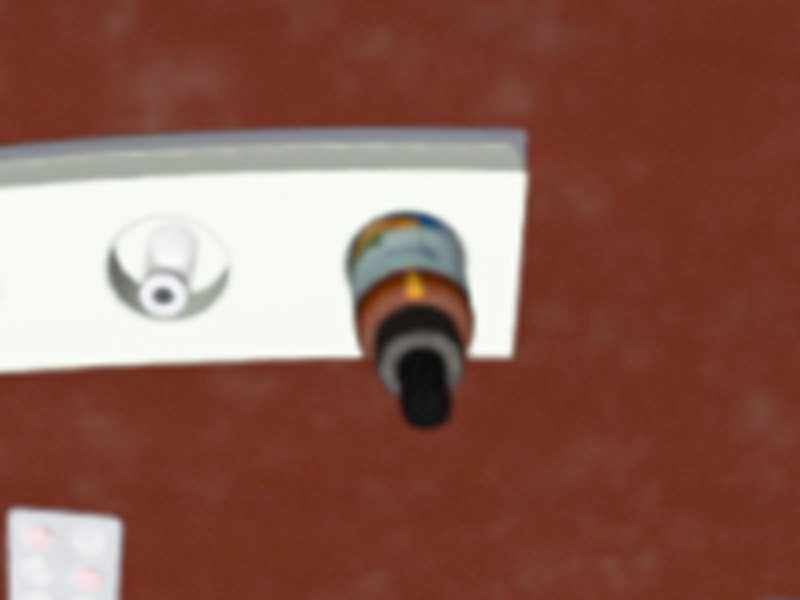

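The crop (4×, origin (244,20)) shows the bottle at the −x side: bulb tip at (428,410), label facing the robot, a yellow drop at (415,285) and orange with green at the lower left (375,235). Note: the tilt ran joints 3 and 6 to their limits, with a force spike of about 185 N, which may breach the 120 N limit. I'll back out, and unwrap the label onto the cylinder to get its bearing.

```bash
python3 - <<'E'
from h import *
p=r.camera_params("wrist"); im=cv2.imread("pics/w4.png")
print("bulb",onz("wrist",(351,123),.106,p), "cam",ray("wrist",(320,200),p)[0])
# rack corners/edges check: top right corners crop (527,172),(515,357)
for q in[(527,172),(515,357)]: print("rack",onz("wrist",(244+q[0]/4,20+q[1]/4),.026,p))
b=onz("wrist",(351,123),.106,p)[:2]
# body edges check at z=.06
for q in [(350,265),(467,265)]: print(onz("wrist",(244+q[0]/4,20+q[1]/4),.045,p))
az=np.arange(90,271,1); zs=np.arange(.072,.02,-.00025)
mx=np.zeros((len(zs),len(az)),np.float32);my=mx.copy()
for i,z in enumerate(zs):
    for j,a in enumerate(az):
        u=proj("wrist",(b[0]+.0165*np.cos(np.radians(a)),b[1]+.0165*np.sin(np.radians(a)),z),p);mx[i,j],my[i,j]=u
o=cv2.remap(im,mx,my,cv2.INTER_CUBIC); o=cv2.resize(o,(724,416),interpolation=cv2.INTER_CUBIC)
for a in range(90,271,30): cv2.putText(o,str(a),((a-90)*4,12),0,.4,(0,0,255),1)
cv2.imwrite("pics/unw.png",o)
E
```

```text
bulb [0.47060227 0.14188789 0.106     ] cam [0.30415363 0.10979245 0.35283031]
rack [0.44034993 0.17444999 0.026     ]
rack [0.50286938 0.17775162 0.026     ]
[0.46276157 0.12486006 0.045     ]
[0.46168622 0.15706469 0.045     ]
```

View pics/unw.png

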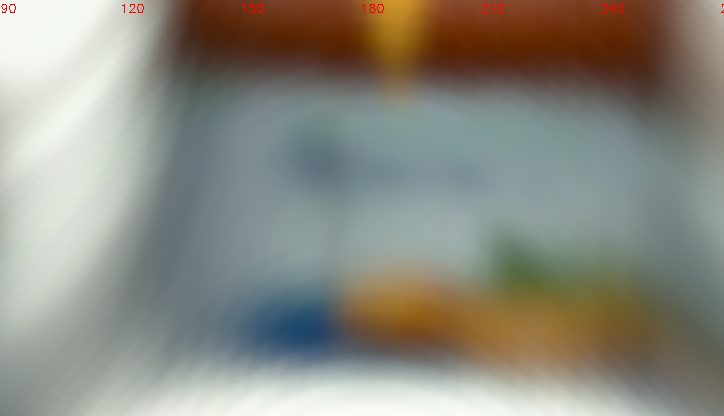

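Call:
{"fn": "carry_out", "kwargs": {
  "moves": [
    [0,0,0,0,0.05,0,20],
    [0,0,0,0,0.15,0,20],
    [0,0,0,0,0.25,0,20],
    [0,0,0,0,0.34,0,20],
    [0,0,0,0,0.43,0,20]
  ]
}}

```text
time_s: 6.05
tcp_pos: [0.4504, 0.114, 0.2574]
eef_rot: [6.3, 83.1, 7.0]
contact_force: [0.2, 0.1, 0.7]
gripper_width: 0.0304
```

Call:
{"fn": "carry_out", "kwargs": {
  "moves": [
    [8,2,0,0,0.08,0,20],
    [16,4,0,0,0.17,0,20],
    [24,6,0,0,0.17,0,20],
    [24,6,0,0,0.17,0,20]
  ]
}}

```text
time_s: 6.45
tcp_pos: [0.4757, 0.1194, 0.2565]
eef_rot: [164.3, 87.3, 164.9]
contact_force: [-0.0, 0.3, -0.5]
gripper_width: 0.0302
```

The unwrapped label shows blue at about 150–172°, and orange fruit with green from about 172° to beyond 250°; its far edge is cut off. I'll take one more view, from about azimuth 225°, staying away from the joint limits.

Call:
{"fn": "carry_out", "kwargs": {
  "moves": [
    [-10,-5,-15,0,0,0.14,20],
    [-20,-10,-30,0,0,0.28,20],
    [-30,-15,-45,0,0,0.42,20],
    [-40,-20,-56,0,0,0.56,20],
    [-46,-20,-56,0,0,0.7,20]
  ]
}}

```text
time_s: 6.95
tcp_pos: [0.4263, 0.0983, 0.2012]
eef_rot: [159.7, 87.3, -159.2]
contact_force: [-0.3, 0.6, 0.1]
gripper_width: 0.0302
```

Call:
{"fn": "carry_out", "kwargs": {
  "moves": [
    [0,0,0,0.07,-0.07,0.08,20],
    [0,0,0,0.14,-0.14,0.08,20],
    [0,0,0,0.14,-0.14,0.08,20],
    [0,0,0,0.14,-0.14,0.08,20]
  ]
}}

```text
time_s: 7.35
tcp_pos: [0.4281, 0.0991, 0.2035]
eef_rot: [7.9, 80.9, 53.4]
contact_force: [0.2, 0.2, -0.7]
gripper_width: 0.0302
```

```bash
python3 - <<'E'
from h import *
s=r.get_state(); print(s["time_s"],s["tcp_pos"],s["contact_force"],s["joints"].round(1))
p=r.camera_params("wrist"); im=r.capture("wrist"); cv2.imwrite("pics/w5.png",im)
print("cam",ray("wrist",(320,200),p)[0]); print(proj("wrist",(.471,.141,.107),p),proj("wrist",(.471,.141,.02),p))
b=np.array([.4706,.1410])
az=np.arange(120,331,1); zs=np.arange(.072,.02,-.00025)
mx=np.zeros((len(zs),len(az)),np.float32);my=mx.copy()
for i,z in enumerate(zs):
    for j,a in enumerate(az):
        mx[i,j],my[i,j]=proj("wrist",(b[0]+.0165*np.cos(np.radians(a)),b[1]+.0165*np.sin(np.radians(a)),z),p)
o=cv2.remap(im,mx,my,cv2.INTER_CUBIC); o=cv2.resize(o,(844,416))[:, :800]
for a in range(120,320,30): cv2.putText(o,str(a),((a-120)*4,12),0,.4,(0,0,255),1)
u=proj("wrist",(.471,.141,.05),p).astype(int); x0,y0=max(u[0]-80,0),max(u[1]-60,0);print(x0,y0)
c=cv2.resize(im[y0:y0+80,x0:x0+160],(800,400),interpolation=cv2.INTER_CUBIC)
cv2.imwrite("pics/v5.png",cv2.resize(np.vstack([o[:,:c.shape[1]],c]),(600,600)))
E
```

```text
7.35 [0.42813819 0.09914438 0.20346457] [ 0.23069557  0.24512213 -0.66805254] [ 36.4  -5.9 -32.9  -3.3 -54.3 -79.2]
cam [0.36169012 0.02651101 0.34766922]
[318.22472208 242.56364105] [317.28656007 201.76715443]
237 153
```

View pics/v5.png

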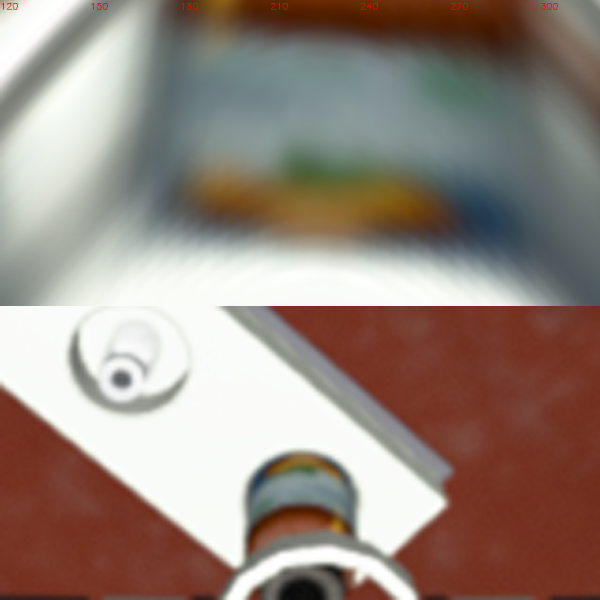

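Now it's clear: the orange spans azimuths 173–270° with blue on both sides and leaves at 220°, so the picture faces about 221°. The bottle's x axis is at about 41°. I'll work out the correction to point straight down with jaws at azimuth 131° over the bottle.

```bash
cat >> h.py <<'E'
def down(az):
    a=np.radians(az); y=np.array([np.cos(a),np.sin(a),0]); x=np.array([0,0,-1.]); return np.c_[x,y,np.cross(x,y)]
def delta(Rt,Tt):
    s=r.get_state(); R=Ro.from_euler("xyz",s["eef_rot"],degrees=True)
    return ((np.array(Tt)-s["tcp_pos"])*1000).round(1),(Ro.from_matrix(Rt)*R.inv()).as_rotvec().round(3),s["tcp_pos"].round(4)
E
python3 - <<'E'
from h import *
print(delta(down(131),(.4733,.144,.128)))
# camera yaw from top image housing
a=cv2.imread("pics/top0.png")[195:245,395:445]
hsv=cv2.cvtColor(a,cv2.COLOR_BGR2HSV); m=((hsv[:,:,1]<70)&(a[:,:,0]>90)).astype(np.uint8)
n,l,st,ce=cv2.connectedComponentsWithStats(m);print(st,ce+[395,195])
for row in m: print("".join(".#"[v] for v in row))
E
```

```text
(array([ 44.5,  44.4, -75.5]), array([-0.123,  0.099, -0.079]), array([0.4288, 0.0996, 0.2035]))
[[   0    0   50   50 1491]
 [  33    0   17    8   90]
 [   0    9   41   37  912]
 [  38   48    5    2    7]] [[422.19248826 219.7297116 ]
 [438.         197.61111111]
 [413.15241228 221.0997807 ]
 [435.14285714 243.57142857]]
.................................#################
..................................################
....................................##############
.....................................#############
.......................................###########
.........................................#########
...........................................#######
...............................................###
..................................................
............................####..................
..........................#######.................
.......................###########................
...................###############................
#####.............################................
#########.......###################...............
########
[... 1076 characters left out ...]
#####...########.....................
#################.....####........................
#################.................................
################..................................
################..................................
###############...................................
##############....................................
#############.....................................
###########.......................................
#########.........................................
..................................................
..................................................
........................................###.......
......................................####........
```

Call:
{"fn": "carry_out", "kwargs": {
  "moves": [
    [20,20,-15,-0.06,0.05,-0.04,20],
    [40,40,-35,-0.123,0.099,-0.079,20],
    [44.5,44.5,-60,-0.123,0.099,-0.079,20],
    [44.5,44.5,-72,-0.123,0.099,-0.079,20],
    [44.5,44.5,-72,-0.123,0.099,-0.079,20]
  ]
}}

```text
time_s: 7.9
tcp_pos: [0.4724, 0.1435, 0.1292]
eef_rot: [173.3, 89.7, -145.7]
contact_force: [-0.3, 0.4, 0.5]
gripper_width: 0.0307
```

```bash
python3 - <<'E'
from h import *
s=r.get_state();T=s["tcp_pos"]; print(T,s["contact_force"],s["gripper_width"],delta(down(131),T)[1])
p=r.camera_params("wrist"); im=r.capture("wrist"); cv2.imwrite("pics/w6.png",im)
u=proj("wrist",T,p);x0,y0=int(u[0])-50,int(u[1])-50;print(x0,y0,u)
c=cv2.resize(im[y0:y0+100,x0:x0+100],(600,600),interpolation=cv2.INTER_CUBIC)
cv2.imwrite("pics/w6c.png",c)
E
```

```text
[0.4724253  0.1434793  0.12918096] [-0.32031144  0.43054071  0.45430109] 0.030723718368384972 [ 0.003 -0.004 -0.   ]
271 197 [321.95412069 247.69636694]
```

View pics/w6c.png

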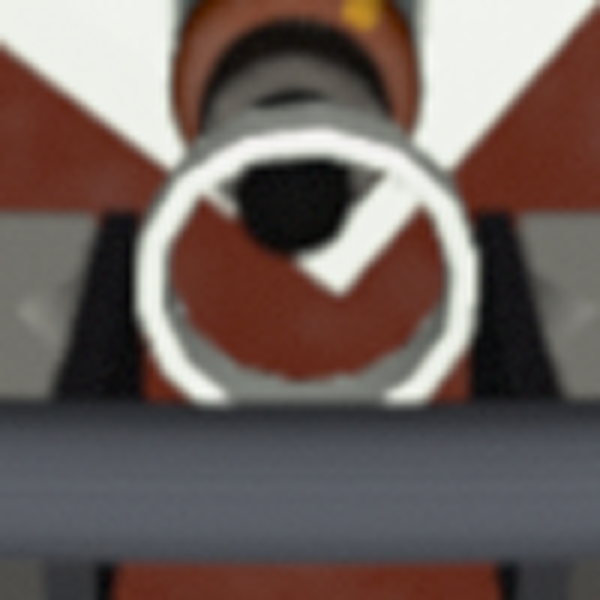

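The picture shows the ring's top rim centred at about crop (307,281), with the bulb tip visible through it at about (293,200) and lower down.

```bash
python3 - <<'E'
from h import *
p=r.camera_params("wrist"); T=r.get_state()["tcp_pos"]
g=onz("wrist",(322.25,243.8),T[2]+.003,p); print("ring",g)
for y in(190,200,210):
  b=onz("wrist",(319.8,197+y/6),.105,p); print("bulb",b,"shift",(b-g)[:2]*1000)
# compare modelled circles
def circ(c,rad):
    a=np.linspace(0,2*np.pi,40); o=np.array([proj("wrist",c+rad*np.array([np.cos(t),np.sin(t),0]),p) for t in a]); o=(o-[271,197])*6
    return o.min(0).round(),o.max(0).round()
print("ringtop model",circ(g,.016)); print("cap top model",circ(np.r_[b[:2],.083],.01175)); print("body",circ(np.r_[b[:2],.062],.0165)); print("bulb .104",circ(np.r_[b[:2],.104],.0065))
E
```

```text
ring [0.47020387 0.14130844 0.13388082]
bulb [0.47307514 0.14183115 0.105     ] shift [2.87126771 0.5227078 ]
bulb [0.47394371 0.14258123 0.105     ] shift [3.73983976 1.27278286]
bulb [0.47481607 0.14333454 0.105     ] shift [4.61220207 2.02610054]
ringtop model (array([133., 116.]), array([482., 433.]))
cap top model (array([194.,  44.]), array([393., 231.]))
body (array([167., -41.]), array([422., 202.]))
bulb .104 (array([232., 150.]), array([353., 262.]))
```

Call:
{"fn": "carry_out", "kwargs": {
  "moves": [
    [2.5,0.3,0,0,0,0,20],
    [2.5,0.3,-12,0,0,0,20],
    [2.5,0.3,-24,0,0,0,20],
    [2.5,0.3,-35,0,0,0,20],
    [2.5,0.3,-35,0,0,0,20]
  ]
}}

```text
time_s: 8.45
tcp_pos: [0.4754, 0.1438, 0.0947]
eef_rot: [167.8, 89.8, -151.3]
contact_force: [-0.2, -0.2, -0.2]
gripper_width: 0.0306
```

```bash
python3 - <<'E'
from h import *
s=r.get_state();T=s["tcp_pos"]; print(T,s["contact_force"],s["gripper_width"])
p=r.camera_params("wrist"); im=r.capture("wrist"); cv2.imwrite("pics/w7.png",im)
c=cv2.resize(im[197:272,271:371],(800,600),interpolation=cv2.INTER_CUBIC)
cv2.imwrite("pics/w7c.png",c)
def circ(c,rad):
    a=np.linspace(0,2*np.pi,40); o=np.array([proj("wrist",c+rad*np.array([np.cos(t),np.sin(t),0]),p) for t in a]); o=(o-[271,197])*8
    return o.min(0).round(),o.max(0).round()
t=T[:2]
for w in [0,-.0015,-.003]:
  q=t+w*np.array([.755,.656]); print(w,"ringtop",circ(np.r_[q,T[2]+.003],.016),"bore",circ(np.r_[q,T[2]+.003],.0135))
for w in [0,-.0015,-.003]:
  q=t+w*np.array([.755,.656]); print(w,"captop",circ(np.r_[q,.083],.01175),"body",circ(np.r_[q,.06],.0165),"bulb",circ(np.r_[q,.104],.0065))
E
```

```text
[0.47542403 0.14382541 0.0947462 ] [-0.23673977 -0.17187773 -0.22558448] 0.03056659333660826
0 ringtop (array([177., 208.]), array([639., 623.])) bore (array([213., 242.]), array([603., 593.]))
-0.0015 ringtop (array([176., 187.]), array([639., 605.])) bore (array([212., 222.]), array([603., 575.]))
-0.003 ringtop (array([176., 165.]), array([640., 587.])) bore (array([212., 201.]), array([604., 556.]))
0 captop (array([250., 191.]), array([565., 479.])) body (array([210.,  38.]), array([604., 407.])) bulb (array([311., 376.]), array([505., 549.]))
-0.0015 captop (array([250., 172.]), array([565., 461.])) body (array([209.,  21.]), array([605., 391.])) bulb (array([310., 355.]), array([506., 530.]))
-0.003 captop (array([249., 152.]), array([565., 444.])) body (array([209.,   3.]), array([605., 375.])) bulb (array([310., 334.]), array([506., 510.]))
```

View pics/w7c.png

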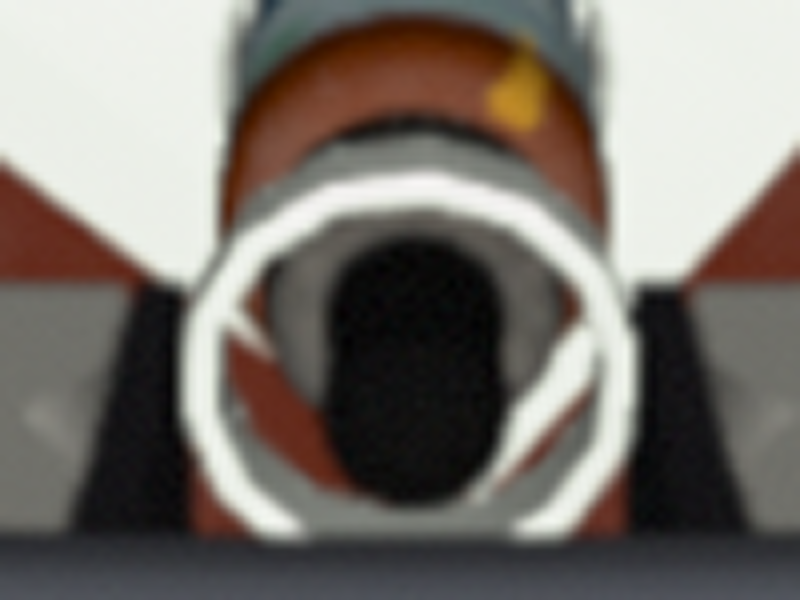

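The ring's bore (centre about (410,375)) surrounds the bulb and is centred on the cap to within about 0.6 mm. Descending over the cap in stages.

Call:
{"fn": "carry_out", "kwargs": {
  "moves": [
    [-0.3,-0.3,-5,0,0,0,20],
    [-0.3,-0.3,-9,0,0,0,20],
    [-0.3,-0.3,-13,0,0,0,20],
    [-0.3,-0.3,-13,0,0,0,20]
  ]
}}

```text
time_s: 8.9
tcp_pos: [0.476, 0.1443, 0.083]
eef_rot: [155.2, 90.0, -163.8]
contact_force: [-0.5, -0.8, -0.1]
gripper_width: 0.0301
```

Call:
{"fn": "carry_out", "kwargs": {
  "moves": [
    [0,0,-3,0,0,0,20],
    [0,0,-6,0,0,0,20],
    [0,0,-6,0,0,0,20]
  ]
}}

```text
time_s: 9.2
tcp_pos: [0.4761, 0.1443, 0.0771]
eef_rot: [128.4, 90.0, 169.4]
contact_force: [-0.4, -0.6, -1.4]
gripper_width: 0.03
```

Call:
{"fn": "carry_out", "kwargs": {
  "moves": [
    [0,0,-1.5,0,0,0,20],
    [0,0,-3,0,0,0,20],
    [0,0,-3,0,0,0,20]
  ]
}}

```text
time_s: 9.5
tcp_pos: [0.4763, 0.1444, 0.0744]
eef_rot: [30.2, 90.0, 71.2]
contact_force: [-0.2, 0.3, -1.4]
gripper_width: 0.0305
```

Call:
{"fn": "carry_out", "kwargs": {
  "moves": [
    [0,0,-1,0,0,0,20],
    [0,0,-1,0,0,0,20]
  ]
}}

```text
time_s: 9.7
tcp_pos: [0.4763, 0.1444, 0.0734]
eef_rot: [23.0, 90.0, 64.0]
contact_force: [-0.9, -0.6, 0.1]
gripper_width: 0.0304
```

Call:
{"fn": "carry_out", "kwargs": {
  "moves": [
    [0,0,0,0,0,0,45],
    [0,0,0,0,0,0,58],
    [0,0,0,0,0,0,58],
    [0,0,0,0,0,0,58],
    [0,0,0,0,0,0,58]
  ]
}}

```text
time_s: 10.2
tcp_pos: [0.4763, 0.1444, 0.0735]
eef_rot: [9.2, 90.0, 50.2]
contact_force: [0.1, -0.5, -0.0]
gripper_width: 0.0507
```

```bash
python3 - <<'E'
from h import *
s=r.get_state();T=s["tcp_pos"]; print(T,s["contact_force"],s["gripper_width"])
im=r.capture("wrist"); cv2.imwrite("pics/w8.png",im)
c=cv2.resize(im[177:267,261:381],(640,480),interpolation=cv2.INTER_CUBIC)
cv2.imwrite("pics/w8c.png",c)
E
```

```text
[0.47634335 0.14442818 0.07353385] [ 0.11807685 -0.54862865 -0.03720376] 0.050679312397889274
```

View pics/w8c.png

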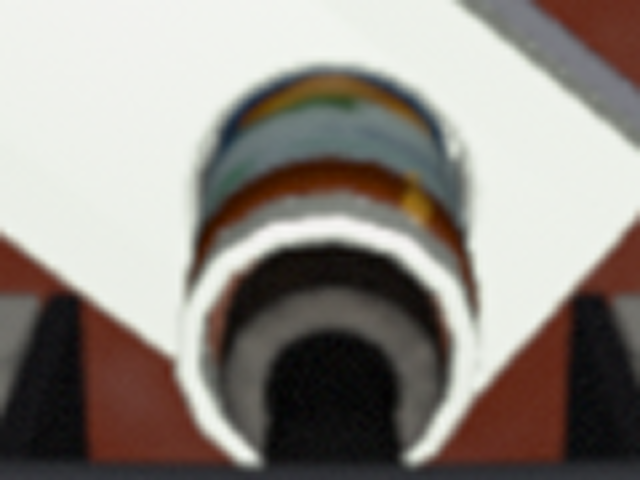

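The ring sits round the cap on the shoulder and is free of the pads. The fruit (235–440) is centred on the bottle (≈335), confirming the 221° bearing. That was my twelfth view; from here I check numerically. Next: check the ring's height and refine the lens position from pixel values.

```bash
python3 - <<'E'
from h import *
p=r.camera_params("wrist"); T=r.get_state()["tcp_pos"]
for z in(.0755,.0795,.083):
    a=np.linspace(0,2*np.pi,60); q=T[:2]-.003*np.array([.755,.656])
    o=np.array([proj("wrist",(q[0]+.016*np.cos(t),q[1]+.016*np.sin(t),z),p) for t in a]); o=(o-[261,177])*5.333; print(z,o.min(0).round(),o.max(0).round())
print("observed x178..478 ytop 212")
for n,(y0,y1,x0,x1) in {"top":(212,238,392,418),"scene":(122,166,378,412)}.items():
    g=cv2.cvtColor(cv2.imread(f"pics/{n}0.png"),cv2.COLOR_BGR2GRAY); print(n,x0)
    for y in range(y0,y1): print(y," ".join("%3d"%v for v in g[y,x0:x1]))
E
```

```text
0.0755 [171. 214.] [479. 494.]
0.0795 [168. 228.] [483. 512.]
0.083 [165. 240.] [486. 529.]
observed x178..478 ytop 212
top 392
212 154 156 156 156 156 153 154 153 155 153 157 152 147 142 130 113 106 114 134 145 149 150 152 154 154 156
213 157 157 155 154 157 154 155 156 155 155 157 157 157 150 143 129 115 116 127 145 148 151 151 152 154 154
214 157 157 155 157 157 155 156 157 156 158 157 156 153 152 142 128 111 104 119 139 149 151 150 153 153 155
215 156 157 154 156 156 155 155 155 155 157 155 154 148 139 122 107  85  83 109 135 148 150 149 151 153 154
216 156 156 157 155 155 156 157 156 154 154 149 140 126 110  88  65  54  65  93 126 143 149 151 151 154 153
217 156 156 155 157 156 158 155 150 148 143 131 113  89  67  51  34  31  47  79 114 140 148 151 153 154 155
218 156 158 156 154 157 152 144 132 122 116 101  82  58  41  28  26  33  40  68 102 130 144 150 152 154 155
219 157 158 158 157 151 140 121 102  94  86  81  70  48  31  28  29  26  38  59  89 121 140 150 153 153 153
220 155 156 157 153 147 126  96  73  70  79  84  77  58  40  31  27  37  35  50  73 110 133 148 154 155 156

[... 7305 characters left out ...]

161 254 254 254 254 254 255 255 252 186 158 171 179 190 206 206 110 115 119 121 119 120 120 118 120 123 124 123 118 124 120 119 119 121 123
162 254 254 254 254 255 255 255 233 148 164 172 180 191 203 189 104 119 119 119 116 117 117 119 120 122 118 119 116 115 118 117 120 119 121
163 254 254 255 255 255 255 238 147 136 168 175 182 193 204 175 109 121 121 118 117 116 116 121 122 121 118 117 113 115 118 120 122 122 121
164 255 255 255 255 253 222 154 111 152 173 174 183 195 202 159 108 119 119 120 118 115 115 118 119 118 119 117 115 121 123 123 124 123 123
165 255 255 255 245 182 142 112 121 162 173 176 185 198 202 133 109 114 117 117 118 116 114 116 118 118 118 121 118 121 121 120 122 119 118
```

```bash
python3 - <<'E'
from h import *
print("scene",onz("scene",(392.2,148.5),.235))
a=np.radians(109);v=np.array([np.cos(a),np.sin(a),0])
rim=onz("top",(405.8,222),.253); print("top lens",rim-v*.0065)
E=onz("top",(413.75,220.25),.262); print("front-top edge",E, "->L=15mm lens",E+v*(.94*.015-.008))
e1=onz("top",(411,208.5),.262);e2=onz("top",(416.5,232),.262);print("len",np.linalg.norm(e1-e2),"yaw of y-axis",np.degrees(np.arctan2(*(e1-e2)[[1,0]])))
e1=onz("top",(428.5,205),.275);e2=onz("top",(435.6,223.5),.275);print("right edge",np.degrees(np.arctan2(*(e1-e2)[[1,0]])))
# scene front-top housing edge (383,136)-(404,139)
e1=onz("scene",(382.5,136.5),.262);e2=onz("scene",(404,139.5),.262);print("scene edge",np.linalg.norm(e1-e2),np.degrees(np.arctan2(*(e1-e2)[[1,0]])),(e1+e2)/2)
E
```

```text
scene [ 0.51181574 -0.37145097  0.235     ]
top lens [ 0.51842509 -0.37162238  0.253     ]
front-top edge [ 0.52041474 -0.38332421  0.262     ] ->L=15mm lens [ 0.51842878 -0.37755655  0.262     ]
len 0.060023747659158966 yaw of y-axis 12.239118969555392
right edge 19.891440661036917
scene edge 0.05458953378365155 16.786545580563846 [ 0.51583683 -0.37855666  0.262     ]
```

Lens ≈ (0.515, −0.373, 0.235), view azimuth ≈ 106°; two cameras agree within about 1 cm. The ring height fits the seat (z of top 75.5 mm). Now grip the bottle body just below the shoulder.

Call:
{"fn": "carry_out", "kwargs": {
  "moves": [
    [-2,-1.7,-5,0,0,0,58],
    [-2,-1.7,-13,0,0,0,58],
    [-2,-1.7,-20,0,0,0,58],
    [-2,-1.7,-26,0,0,0,58],
    [-2,-1.7,-26,0,0,0,58]
  ]
}}

```text
time_s: 10.75
tcp_pos: [0.4737, 0.1423, 0.0463]
eef_rot: [170.2, 89.9, -148.8]
contact_force: [0.4, -0.6, -0.0]
gripper_width: 0.0511
```

Call:
{"fn": "carry_out", "kwargs": {
  "moves": [
    [0,0,0,0,0,0,25],
    [0,0,0,0,0,0,25],
    [0,0,0,0,0,0,25],
    [0,0,0,0,0,0,25],
    [0,0,0,0,0,0,25]
  ],
  "squeeze": 15
}}

```text
time_s: 11.25
tcp_pos: [0.4745, 0.1428, 0.0478]
eef_rot: [2.5, 89.9, 43.6]
contact_force: [-0.5, -0.1, 0.2]
gripper_width: 0.0314
```

Call:
{"fn": "carry_out", "kwargs": {
  "moves": [
    [0,0,0,0,0,0,25],
    [0,0,0,0,0,0,25],
    [0,0,4,0,0,0,25],
    [0,0,10,0,0,0,25],
    [0,0,10,0,0,0,25]
  ]
}}

```text
time_s: 11.75
tcp_pos: [0.4747, 0.143, 0.0584]
eef_rot: [-2.8, 89.9, 38.3]
contact_force: [-0.8, -0.2, -0.1]
gripper_width: 0.0318
```

Call:
{"fn": "carry_out", "kwargs": {
  "moves": [
    [0,0,15,0,0,0,25],
    [0,0,45,0,0,0,25],
    [0,0,80,0,0,0,25],
    [0,0,115,0,0,0,25],
    [0,0,140,0,0,0,25]
  ]
}}

```text
time_s: 12.25
tcp_pos: [0.4747, 0.1429, 0.2]
eef_rot: [-5.0, 89.8, 36.0]
contact_force: [0.7, 1.0, 0.1]
gripper_width: 0.0317
```

Call:
{"fn": "carry_out", "kwargs": {
  "moves": [
    [0,0,0,0,0,0,25],
    [0,0,0,0,0,0,25],
    [0,0,0,0,0,0,25]
  ]
}}

```text
time_s: 12.55
tcp_pos: [0.4736, 0.1424, 0.1964]
eef_rot: [154.3, 89.9, -164.8]
contact_force: [-0.8, 0.8, 0.0]
gripper_width: 0.0318
```

```bash
python3 - <<'E'
from h import *
s=r.get_state();print(s["time_s"],s["tcp_pos"],s["contact_force"],s["gripper_width"],s["joints"].round(1))
p=r.camera_params("wrist");T=s["tcp_pos"];im=r.capture("wrist"); cv2.imwrite("pics/w9.png",im)
# ring top predicted: 24.5mm+4 above TCP.. ring centre = underside+65.5 = TCP+24.5
a=np.linspace(0,2*np.pi,60); u=np.array([.755,.656])
for w in(0,-.001,-.002):
  o=np.array([proj("wrist",(*(T[:2]+w*u+.016*np.array([np.cos(t),np.sin(t)])),T[2]+.0285),p) for t in a]); print(w,o.min(0).round(1),o.max(0).round(1))
g=cv2.cvtColor(im,cv2.COLOR_BGR2GRAY); 
for y in range(192,262,2): print(y," ".join("%3d"%v for v in g[y,282:362:3]))
E
```

```text
12.55 [0.47358692 0.14235386 0.19643142] [-0.79144806  0.78599465  0.02253714] 0.031787189179989635 [ 39.5   4.8 -24.   -0.  -61.2 -88.5]
0 [288.7 242.7] [355.5 300.2]
-0.001 [288.6 240.7] [355.6 298.6]
-0.002 [288.5 238.7] [355.7 297. ]
192  66  70  64 176 250 249 249 249 249 242 169 137 188 213 205 162 130 187 247 249 250 249 250 226  72  75  70
194  68  70  66  72 210 249 249 249 249 249 237 176 146 143 140 147 192 243 250 250 250 250 250 119  72  71  72
196  73  71  67  66  78 211 250 249 249 249 249 241 227 195 202 232 245 250 249 249 249 250 188  68  71  68  69
198  76  72  67  69  65  84 231 249 249 249 249 250 246 246 246 246 250 250 249 249 250 243  80  67  68  70  70
200  71  69  65  68  67  62 102 239 249 249 244 183 119 112 113 128 204 248 249 249 250 161  64  66  67  66  70
202  71  68  65  66  67  70  63 122 241 238 114  81  71  68  65  74  86 127 246 250 241  79  65  64  64  64  69
204  71  68  67  70  72  75  70  69 112  87  68  50  57  67  69  58  54  69 124 241 142  66  65  63  64  66  69
206  70  68  68  73  78  79  72  68  67  57  43  64  94 105 107  91  65  47  6
[... 2357 characters left out ...]
 206 135 112  43  17  21  27
250  47  20  21  25  95 234 249 239  92  20  21  19  20  22  21  19  19  25 106 240 249 173 126  57  18  23  23
252  38  24  20  42 147 248 231 101  20  21  23  22  18  21  22  24  19  23  20 136 246 242 142  74  18  23  21
254  31  24  18  67 221 247 130  18  19  19  23  21  19  23  20  23  19  23  22  29 195 248 225  90  20  21  23
256  24  24  17 103 246 235  70  22  17  24  23  22  26  23  26  21  21  18  23  19  67 235 249 115  18  20  20
258  25  24  19 191 247 155  38  21  23  20  34  46  66  71  68  51  29  21  23  19  21 155 247 160  25  23  25
260  26  22  52 243 240  98  23  21  24  42  80  88  94 100  97  82  66  48  23  22  17 102 245 206  36  20  23
```

The bottle is held and lifted, and the ring's rim (row 241, columns 288–354) is where a seated ring should be. Carry on to the camera.

Call:
{"fn": "carry_out", "kwargs": {
  "moves": [
    [0,-25,0,0,0,0.08,25],
    [2,-62,0,0,0,0.2,25],
    [4,-100,0,0,0,0.32,25],
    [6,-138,0,0,0,0.44,25],
    [8,-176,0,0,0,0.56,25]
  ]
}}

```text
time_s: 13.1
tcp_pos: [0.4816, -0.0347, 0.1964]
eef_rot: [109.9, 89.9, -176.7]
contact_force: [0.7, 0.3, -1.2]
gripper_width: 0.0316
```

Call:
{"fn": "carry_out", "kwargs": {
  "moves": [
    [1,-36,0,0,0,0.12,25],
    [2,-72,0,0,0,0.24,25],
    [3,-108,0,0,0,0.36,25],
    [3,-135,0,0,0,0.48,25],
    [3,-150,0,0,0,0.574,25]
  ]
}}

```text
time_s: 13.6
tcp_pos: [0.4845, -0.1852, 0.1961]
eef_rot: [66.8, 89.8, 172.9]
contact_force: [-1.0, 0.4, -0.6]
gripper_width: 0.0317
```

```bash
python3 - <<'E'
from h import *
a=np.radians(106);v=np.array([np.cos(a),np.sin(a),0]);L=np.array([.515,-.373,.235])
v3=v*np.cos(np.radians(20))-[0,0,np.sin(np.radians(20))]; zc=np.array([*(v*np.sin(np.radians(20)))[:2],np.cos(np.radians(20))])
c=L+.12*v3; T=c-.0035*0-.010*zc
x=-zc; y=np.array([np.cos(a+np.pi/2),np.sin(a+np.pi/2),0]); R=np.c_[x,y,np.cross(x,y)]
print(T,delta(R,T)); s=r.get_state();print(s["joints"].round(1),s["contact_force"],s["gripper_width"])
E
```

```text
[ 0.48486101 -0.26789285  0.18456066] (array([  0.4, -82.7, -11.5]), array([-0.336, -0.1  , -0.002]), array([ 0.4845, -0.1852,  0.1961]))
[  0.8   7.2 -21.3  -0.  -61.6  15.4] [-0.99796519  0.37751837 -0.58050184] 0.03173041848119049
```

Call:
{"fn": "carry_out", "kwargs": {
  "moves": [
    [0,-10,0,-0.08,-0.024,0,25],
    [0,-25,0,-0.16,-0.048,0,25],
    [0,-42,-4,-0.25,-0.074,0,25],
    [0,-60,-8,-0.336,-0.1,-0.002,25],
    [0,-75,-11,-0.336,-0.1,-0.002,25]
  ]
}}

```text
time_s: 14.1
tcp_pos: [0.4825, -0.258, 0.1837]
eef_rot: [179.7, 69.8, -74.2]
contact_force: [-0.3, -0.4, -1.1]
gripper_width: 0.0315
```

Call:
{"fn": "carry_out", "kwargs": {
  "moves": [
    [0,-7,0,0,0,0,25],
    [0,-7,0,0,0,0,25],
    [0,-7,0,0,0,0,25],
    [0,-7,0,0,0,0,25],
    [0,-7,0,0,0,0,25]
  ]
}}

```text
time_s: 14.6
tcp_pos: [0.4857, -0.265, 0.1867]
eef_rot: [-179.3, 69.9, -73.4]
contact_force: [-0.5, 0.8, -0.5]
gripper_width: 0.0315
```

```bash
python3 - <<'E'
from h import *
a=np.radians(106);v=np.array([np.cos(a),np.sin(a),0]);c,sn=np.cos(np.radians(20)),np.sin(np.radians(20))
zc=np.array([v[0]*sn,v[1]*sn,c]);x=-zc; y=np.array([np.cos(a+np.pi/2),np.sin(a+np.pi/2),0]); R=np.c_[x,y,np.cross(x,y)]
print(delta(R,(.4849,-.2679,.1846))); s=r.get_state();print(s["time_s"],s["joints"].round(1),s["qd"].round(1),s["contact_force"],s["gripper_width"])
T=s["tcp_pos"];Rm=Ro.from_euler("xyz",s["eef_rot"],degrees=True).as_matrix();z=-Rm[:,0]
p={n:r.camera_params(n) for n in("top","scene","wrist")}
for n in p: im=r.capture(n); cv2.imwrite(f"pics/{n}f.png",im)
for n in("top","scene"):
  print(n,"pred bulb tip",proj(n,T+z*.061,p[n]),"under",proj(n,T-z*.041,p[n]),"lens",proj(n,(.515,-.373,.235),p[n]))
g=cv2.imread("pics/scenef.png")
d=cv2.absdiff(g,cv2.imread("pics/scene0.png")).max(2)
hsv=cv2.cvtColor(g,cv2.COLOR_BGR2HSV)
for y in range(120,190,2): print(y," ".join("%3d"%v for v in cv2.cvtColor(g,6)[y,340:412:3]))
w=cv2.cvtColor(cv2.imread("pics/wristf.png"),6); u=proj("wrist",T+z*.0285,p["wrist"]);print("ringtop",u)
o=np.array([proj("wrist",T+z*.0285+.016*(np.cos(t)*Rm[:,1]+np.sin(t)*Rm[:,2]),p["wrist"]) for t in np.linspace(0,6.28,60)]);print(o.min(0),o.max(0))
for y in range(236,262,2): print(y," ".join("%3d"%v for v in w[y,282:362:3]))
E
```

```text
(array([-0.8, -2.9, -2.1]), array([-0.   ,  0.004,  0.002]), array([ 0.4857, -0.265 ,  0.1867]))
14.6 [  3.6   4.1 -40.   28.3 -44.9  -7.8] [ 0.1 -0.2 -0.2 -0.   0.1 -0.1] [-0.51344165  0.76086284 -0.5034153 ] 0.03153328999868584
top pred bulb tip [357.76814179 235.97387848] under [365.69829566 233.34767958] lens [407.00464362 222.97363188]
scene pred bulb tip [382.81144516 178.05160593] under [381.05598645 197.16162581] lens [391.31547802 147.80466729]
120 218 136  79 151 145 149 134  70  79  83  92  97 100 105 110 113 123 133 143 146 137 126 119 113
122 155 146  73  72 123 151 142  70  79  84  91  98 103 108 110 116 124 133 143 144 136 125 118 114
124 148 160  68  76  73  78 101  71  80  83  93  99 102 106 110 117 124 134 144 146 136 127 117 115
126 157 161  60  75  75  76  61  71  78  87  95 100 103 107 112 118 125 137 145 145 136 127 118 113
128 155 158 127  76  77  73  61  72  80  87  94  98 107 111 114 105 111 127 150 151 137 126 116 114
130 152 155 124  78  78  59  58  72  83  88  97  75  48  74 153 243 249 180 145  60  74 117 121 116
132 147 152 122  73  54  72  48  71  82  6
[... 3705 characters left out ...]
 242 214 163  64  27  35  40
250  76  38  34  33 108 246 255 255 171  33  31  29  33  31  33  36  27  54 156 255 255 231 203  79  27  36  37
252  57  35  30  48 167 255 254 131  27  30  34  31  30  30  36  36  30  31  39 189 255 255 220 105  29  35  35
254  46  35  31  80 239 255 187  27  28  30  36  33  30  32  33  35  28  35  31  50 232 255 253 143  27  36  35
256  36  37  32 108 255 255  93  33  30  30  35  33  29  34  33  33  31  32  32  28  87 254 255 171  29  35  36
258  32  36  30 197 255 212  46  30  31  29  37  55  77  90  83  59  39  34  37  31  38 191 255 227  39  33  36
260  36  36  50 254 255 126  34  30  29  43  91 109 118 127 122 103  80  54  34  33  32 129 255 249  63  31  36
```

In position; the ring is unmoved in the wrist picture. One independent check: find the camera head in this wrist picture against its predicted place.

```bash
python3 - <<'E'
from h import *
p=r.camera_params("wrist"); a=np.radians(106);v=np.array([np.cos(a),np.sin(a),0]);c,s=np.cos(np.radians(20)),np.sin(np.radians(20))
O=np.array([.515,-.373,.235]);X=-v*c+[0,0,s];Z=v*s+[0,0,c];Y=np.cross(Z,X)
print("lens",proj("wrist",O,p).round(1),"rim sides",proj("wrist",O+.019*Y,p).round(1),proj("wrist",O-.019*Y,p).round(1),"rim top",proj("wrist",O+.019*Z,p).round(1))
for L in(.015,):
  for q in(1,-1): print("housing front-top",proj("wrist",O+L*X+.031*q*Y+.023*Z,p).round(1),"back-top",proj("wrist",O+(L+.05)*X+.031*q*Y+.023*Z,p).round(1))
g=cv2.cvtColor(cv2.imread("pics/wristf.png"),6)
x0=250
for y in range(0,150,3): print("%3d"%y," ".join("%3d"%q for q in g[y,x0:x0+144:4]))
E
```

```text
lens [323.5  17.1] rim sides [284.2  18.1] [362.8  18. ] rim top [323.7   4.6]
housing front-top [250.6 -25.3] back-top [ 256.6 -108.1]
housing front-top [396.3 -25.6] back-top [ 389.2 -108.4]
  0 252 133 251 201  60  61  61  60  60  21  25  30  32  32  35  38  45  56  69  82  81  73  61  48  40  38  37  35  27  65  80  84  84  85  87  88
  3 245 242 252 180 128  61  60  61  63  22  23  30  31  32  34  39  46  59  70  83  84  75  61  50  41  38  38  35  29  85  87  89  84  84  86  85
  6 170 251 224 251 248 106  60  63  89  45  23  27  29  33  36  37  46  60  72  85  86  74  64  49  40  38  37  37  31  84  84  84  84  83  90  97
  9 210 253 176 251 251 251 249 251 251 109  25  30  30  33  36  37  47  61  73  86  85  72  60  48  38  37  34  35  30  87  83  84  85  85  85  93
 12 252 159 252 250 250 249 250 250 248 141  27  29  31  33  34  38  48  59  58  51  42  34  31  35  33  35  33  32  32  89  90  86  91  87  96  86
 15 238 230 250 251 251 251 251 249 249 150  23  28  31  32  32  29  22  18  18  35  59  57  47  27  15  17  20  21  30  89  94  96  91  88  90  88
 18 143 249 250 251
[... 5792 characters left out ...]
 139 173 174 174 175 177 175 175 176 176 177 174 175 176 177 177 179 178 158  88  82  85  90  87  85  81  84
138  81  82  83  82  84  87  85  84  81 128 153 177 176 178 178 177 175 176 177 176 175 176 177 177 178 178 167 147  83  84  85  88  90  88  83  83
141  83  82  84  83  83  84  84  86  83  89 138 166 176 176 178 177 176 175 179 176 175 178 178 177 177 174 157  94  82  81  86  90  91  91  86  85
144  82  82  83  84  84  84  83  83  86  85 117 143 168 177 178 175 176 176 178 178 177 177 178 177 173 160 124  80  82  84  88  95  95  91  87  83
147  79  80  82  84  85  88  84  84  83  83  81 126 146 165 178 178 177 177 179 177 176 175 176 169 157 139  81  81  83  84  90  94  88  89  83  83
```

The lens shows at about (324,23), predicted (323.5,17), with its width right (286–363 vs 284–363), so lens position is good to about 5 mm. The slope of its face suggests the view azimuth is 3–4° higher. I'll make a small trim, then hand in.

Call:
{"fn": "carry_out", "kwargs": {
  "moves": [
    [-3,0,0,0,0,0.025,25],
    [-5,0,0,0,0,0.05,25],
    [-5,0,0,0,0,0.05,25],
    [-5,0,0,0,0,0.05,25],
    [-5,0,0,0,0,0.05,25]
  ]
}}

```text
time_s: 15.25
tcp_pos: [0.4804, -0.2653, 0.1867]
eef_rot: [-179.3, 69.9, -70.6]
contact_force: [-0.7, -0.7, -0.9]
gripper_width: 0.032
```

Call:
{"fn": "carry_out", "kwargs": {
  "moves": [
    [0,0,0,0,0,0,25],
    [0,0,0,0,0,0,25],
    [0,0,0,0,0,0,25],
    [0,0,0,0,0,0,25],
    [0,0,0,0,0,0,25]
  ]
}}

```text
time_s: 15.75
tcp_pos: [0.4803, -0.2653, 0.1865]
eef_rot: [-179.4, 69.9, -70.6]
contact_force: [0.5, -0.5, -0.7]
gripper_width: 0.0314
```

```bash
python3 - <<'E'
from h import *
s=r.get_state();print(s["time_s"],s["tcp_pos"],s["eef_rot"],abs(s["qd"]).max(),s["contact_force"],s["gripper_width"])
print(r.close_job())
E
```

```text
15.75 [ 0.48032747 -0.26528332  0.18647662] [-179.36892306   69.93882588  -70.64594124] 0.1275078586986199 [ 0.46940303 -0.45258311 -0.69297672] 0.031405505234880796
the job is handed in; nothing more can be done
None
```

The bottle is held in front of the camera with the ring on its shoulder, and the job was handed in at 15.75 s. However, a force spike along the way may have failed the run.

**What I did:** I put the ring over the bottle onto its shoulder and let go. Then I gripped the body just below the shoulder, lifted it out, turned it about 68° and leaned it 20°. By my estimate it is about 12 cm in front of the lens, with the fruit picture facing it.

**Last checks:**
- **Ring:** it matched the height of a seated ring after release. It had not moved in the wrist pictures after the lift or at the camera, before the final trim.
- **Grip and stillness:** the opening held at about 31.5 mm, which reads about 1.5 mm low for the 33 mm body. The arm was still and outside forces were about 1 N.
- **Lens position:** the lens showed within about 6 px (roughly 5 mm) of where I predicted it. Its face suggested the line of sight was 3–4° further round than I had assumed, so I made a 3° trim and did not re-check it. Of the yaw estimates I made, one was lower (about 102°) and the rest ran up to 110°.
- **Not confirmed:** the scene camera's view of the bottle at the end was blocked by the arm, so its final pose comes from the arm's readings.

**Failed check:** while I tilted the tool to read the label, at about 5.3 s, joints 3 and 6 ran to the ends of their range. The wrist force read about 185 N for a moment, over the 120 N limit. It had dropped to about 7 N at the next reading, 0.2 s later, and the ring stayed in the grip. It may still count as a breach of the force or joint-range limit.

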